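# Refill the gap in the paint box and cover it

## Robot

A 7-joint arm with a two-finger parallel gripper is mounted at the origin on the work surface. World frame = base frame: x ahead of the robot, y to its left, z up, the work surface at z = 0. Lengths are in mm, angles in rad, forces in N, time in s.
With the tool pointing down it reaches from about 400 to 850 mm from the base axis. Payload 10.4 kg.
Tool frame: the origin (TCP) lies on the centre line of the jaws, within the pads' length; the fingertips stand 11 mm ahead of it and the grasp point (between the pads) lies 8 mm behind it; z points along the fingers, y is the line along which they close (so a half turn about z gives the same grasp; the last joint's range is limited). The gripper opens to 85 mm and grips with 20 to 120 N. Pads are 22 mm wide; open, the fingers measure 114 mm over their backs; the gripper's body (76 mm by 85 mm) begins 54 mm behind the grasp point. The pads swing forward as they close: fully open they stand 13 mm farther back than shut.
Start: joints at [-1.205, 0.332, -0.065, 1.46, 0.022, 1.35, -0.088], TCP at [236.913, 578.379, 242.338] pointing down, gripper open.
Joint ranges: [-2.6, 2.6], [-0.5, 2.12], [-1.47, 1.34], [0.16, 2.42], [-1.27, 4.41], [0.06, 2.06], [-2.6, 2.6]. Speed limits (rad/s): [2.22, 2.22, 2.79, 2.79, 3.14, 3.14, 3.14].

## Interface

Orientations are given as a unit quaternion [w, x, y, z].
In Python, from workcell import robot gives the robot as it stands. Calls block until the motion is done:
- robot.move_to(position, orientation): joint-space move of the TCP to a pose.
- robot.servo_line(position, frame=None, velocity=150, contact_N=None): straight line of the TCP; frame=None keeps the orientation; velocity is the mean speed in mm/s. With contact_N (N) it stops when the force on the tool has changed by that much, and returns True; else False.
- robot.goto_joints(angles): joint-space move.
- robot.grip(opening, f_grip=None): finger opening in mm; f_grip is the grip in N (None keeps the last); returns when the fingers have stopped.
- robot.sleep(seconds).
- robot.inverse_kinematics(position, orientation): joint angles nearest the present ones, or None.
- robot.get_obs(): the state.
- robot.capture(name): name is "side" or "top" or "wrist"; returns a dict with "pixels" (400x640x3 uint8, red, green, blue), "K" (3x3 intrinsics, pixels), "extrinsics" (4x4, takes a point from world to camera coordinates). Camera axes: x right, y down, z forward; pixel columns grow to the right and rows downward; lengths in mm; the calibration is good to about 2 mm. A picture is of the moment at which its call begins. There is no depth.
A pose or a line that the arm cannot do raises robot.Unreachable and nothing moves.
- robot.close_job(): hands the job in; it is judged then, once.
Trained networks look in the newest picture that a camera, given by its name, has taken for a name from the list of things; names that differ only in an ending like _2 or _b are one class to them, and where a whole thing is asked for, a point or a joint stands for the part that bears it (a point fixed in the world has none). Each returns a list of dicts, best first, with "score" (0 to 1); they miss things now and then, are a little off and sometimes report something else, mostly with a low value. They report only what shows in the picture. A call takes as long as a camera call. They do not tell look-alikes from the thing itself.
- robot.cut_out(camera, target): "pixels" (400x640 bool, what is visible of it) and "xy" ([column, row] in pixels, amid what is visible of it).
The state is a dict: "time_s": time; "joint_pos": joint angles; "qd": joint speeds; "joint_efforts": joint torques, N m; "tool_pos": TCP position; "tcp_rot": TCP orientation; "contact_force": force on the tool from outside, world axes, zero at the start; "moment": the same for the moment, N m; "width": finger opening in mm; "gripper_force": force on a finger pad.
Only numpy, scipy, OpenCV 4.12 (cv2) and the standard library are available. Lean on these libraries where they do the work, as an engineer would, in place of code of your own. Each camera call takes 0.05 s, during which the arm holds its last target. There are 200 camera calls.

## Task

One ink jar has been left out on the bench: set it down gently, upright, in the middle of the one empty cell of the three-cell paint box; if the sliding wooden cover is in the way of that cell, slide it aside first. Then slide the cover along its rails so that it sits squarely over the cell you have just filled. Do not drop the jar or lay it on its side, and leave the two jars in the box and the bottle and vase on the bench as they are.

Things in the scene. Friction and masses are not known exactly. Their poses are not given: they have to be found in the camera images.
- jar: Squat round glass jar with a black screw cap, 56 mm diameter, 64 mm high. Origin: centre of its underside, z up. This is the one standing outside the box, on the bench. A taller bottle and a vase stand near it, in any order.
- jar_a: Squat round glass jar with a black screw cap, 56 mm diameter, 64 mm high. Origin: centre of its underside, z up. Stands in one of the cells of the box.
- jar_b: Squat round glass jar with a black screw cap, 56 mm diameter, 64 mm high. Origin: centre of its underside, z up. Stands in another cell of the box. The cell that holds neither jar_a nor jar_b is the empty one.
- paintbox: Open wooden box fixed to the bench, 180 (x) by 328 (y) mm. Origin: centre of its underside. Three cells in a row along y, each 100 (y) by 164 (x) mm inside, centres at y = -106, 0, 106 mm; floor top at 8 mm, walls and dividers only up to 30 mm. Two cover rails along y at x = -86 and 86 mm, 8 mm wide, 388 mm long, z 74 to 84 mm.
- cell_right (a point): Centre of the floor of the cell at y = -106 mm of the box (robot's right), axes as the box.
- cell_middle (a point): Centre of the floor of the cell at y = 0 of the box, axes as the box.
- cell_left (a point): Centre of the floor of the cell at y = +106 mm of the box (robot's left), axes as the box.
- cover (a joint): Slide of the pale wooden cover along the box's +y, in m: y of the cover's middle in the box frame, -0.13 to 0.13. At -0.106, 0, 0.106 it is centred over the right, middle, left cell. Stays where left (2 N to slide). The board is 180 (x) by 112 (y) by 8 mm, its top 92 mm above the bench, its underside 12 mm above the jars in the box.
- cover_batten (a point): Middle of the top of the dark wooden batten on the middle of the cover, to push or pinch: 70 (x) by 20 (y) mm, standing 30 mm above the cover board (its top 122 mm above the bench). Axes as the box.
- bottle: White round bottle, 60 mm diameter, 170 mm high, bystander. Origin: centre of its underside.
- vase: White porcelain vase, 72 mm across its belly, 130 mm high, bystander. Origin: centre of its underside.
Things that resemble listed ones, but are neither listed nor needed, are in the scene too. What is shaped like the jar but pink or red is not meant.

How it is judged (in metres and radians):
On the way:
1. the jar stands upright in the empty cell, let go (((y of jar in the frame of paintbox between -0.128 and -0.084 m and x of jar in the frame of paintbox between -0.04 and 0.04 m and z of jar in the frame of paintbox between 0.003 and 0.014 m and angle between jar's own z axis and vertical below 0.1 rad) or (y of jar in the frame of paintbox between -0.022 and 0.022 m and x of jar in the frame of paintbox between -0.04 and 0.04 m and z of jar in the frame of paintbox between 0.003 and 0.014 m and angle between jar's own z axis and vertical below 0.1 rad) or (y of jar in the frame of paintbox between 0.084 and 0.128 m and x of jar in the frame of paintbox between -0.04 and 0.04 m and z of jar in the frame of paintbox between 0.003 and 0.014 m and angle between jar's own z axis and vertical below 0.1 rad)) and contact force between the fingers and jar below 0.05 N), for 0.2 s.
At the end, for the whole second after the job is handed in: Jar upright (0.1 rad), at rest on the floor of the cell that was empty, within 22 mm along the row and 40 mm across of its centre; cover at rest, centred over that cell within 12 mm; the two other jars within 20 mm and the bottle and vase within 30 mm of where they were (((y of jar in the frame of paintbox between -0.128 and -0.084 m and x of jar in the frame of paintbox between -0.04 and 0.04 m and z of jar in the frame of paintbox between 0.003 and 0.014 m and angle between jar's own z axis and vertical below 0.1 rad and value of joint cover between -0.118 and -0.094 m) or (y of jar in the frame of paintbox between -0.022 and 0.022 m and x of jar in the frame of paintbox between -0.04 and 0.04 m and z of jar in the frame of paintbox between 0.003 and 0.014 m and angle between jar's own z axis and vertical below 0.1 rad and value of joint cover between -0.012 and 0.012 m) or (y of jar in the frame of paintbox between 0.084 and 0.128 m and x of jar in the frame of paintbox between -0.04 and 0.04 m and z of jar in the frame of paintbox between 0.003 and 0.014 m and angle between jar's own z axis and vertical below 0.1 rad and value of joint cover between 0.094 and 0.118 m)) and linear speed of jar below 0.02 m/s and velocity of joint cover between -0.01 and 0.01 m/s and distance of each of jar_a, jar_b from where it was at the start of the episode below 0.02 m and distance of each of bottle, vase from where it was at the start of the episode below 0.03 m); the robot touches nothing.
It fails at once if the jar is dropped: falls untouched by the fingers faster than 0.4 m/s (linear speed of jar above 0.4 m/s and contact force between the fingers and jar below 0.01 N).
It fails at once if the jar is tipped by more than 0.8 rad (46 degrees) (angle between jar's own z axis and vertical above 0.8 rad).
It fails at once if one of the two jars in the box is moved more than 20 mm or tipped more than 0.35 rad ((distance of jar_a from where it was at the start of the episode above 0.02 m or angle between jar_a's own z axis and vertical above 0.35 rad) or (distance of jar_b from where it was at the start of the episode above 0.02 m or angle between jar_b's own z axis and vertical above 0.35 rad)).
It fails at once if the bottle or the vase is moved more than 30 mm or tipped more than 0.35 rad ((distance of bottle from where it was at the start of the episode above 0.03 m or angle between bottle's own z axis and vertical above 0.35 rad) or (distance of vase from where it was at the start of the episode above 0.03 m or angle between vase's own z axis and vertical above 0.35 rad)).
It also fails if it takes over 72 s, if anything falls off the work surface, if the arm or the gripper's body presses on something with over 40 N, if the wrist force passes 120 N, or if a joint passes its speed limit or range.

## Working session

There is one attempt and no reset: what is moved stays moved. The work goes in short steps, each a Python script; the robot and the scene stay as the last script left them, time stands still between calls to the robot, and variables do not carry over. Pictures are saved under pics/ and viewed, at most 10 in all, crops included, and the job is handed in when it is done.

```bash
mkdir -p pics; ls; cat > h.py <<'E'
import numpy as np, cv2
from workcell import robot
def snap(cam,fn=None):
    o=robot.capture(cam)
    if fn: cv2.imwrite('pics/'+fn,cv2.cvtColor(o['pixels'],cv2.COLOR_RGB2BGR))
    return o
def proj(o,P):
    p=o['extrinsics'][:3,:3]@np.array(P,float)+o['extrinsics'][:3,3]; q=o['K']@p; return q[:2]/q[2]
def back(o,uv,z):
    R=o['extrinsics'][:3,:3];t=o['extrinsics'][:3,3]
    c=-R.T@t; d=R.T@np.linalg.inv(o['K'])@np.array([uv[0],uv[1],1.]); return c+d*(z-c[2])/d[2]
E
python3 - <<'E'
from h import *
ims={}
for c in ['top','side']:
    o=snap(c,c+'0.png')
    R=o['extrinsics'][:3,:3]; print(c,'pos',-R.T@o['extrinsics'][:3,3],'fwd',R[2].round(2))
    for n,z in [('jar',32),('jar_a',32),('paintbox',15),('cover',88),('cover_batten',122),('bottle',85),('vase',65)]:
        for d in robot.cut_out(c,n):
            print(n,round(d['score'],2),np.round(d['xy']),int(d['pixels'].sum()),back(o,d['xy'],z).round())
print(robot.get_obs()['tcp_rot'],robot.get_obs()['time_s'])
a=[cv2.imread(f'pics/{c}0.png') for c in('top','side')]
E
```

```text
pics
top pos [ 322.43217177  106.24006191 1218.46637104] fwd [ 0.13 -0.01 -0.99]
jar 0.98 [269. 261.] 436 [326. 235.  32.]
jar 0.94 [430. 150.] 447 [ 612. -179.   32.]
jar 0.88 [304. 242.] 395 [373. 148.  32.]
jar 0.85 [336. 222.] 390 [423.  66.  32.]
jar 0.71 [271. 213.] 390 [447. 230.  32.]
jar 0.65 [226. 239.] 471 [381. 345.  32.]
jar 0.64 [347. 159.] 392 [587.  37.  32.]
jar_a 0.98 [269. 261.] 436 [326. 235.  32.]
jar_a 0.94 [430. 150.] 447 [ 612. -179.   32.]
jar_a 0.88 [304. 242.] 395 [373. 148.  32.]
jar_a 0.85 [336. 222.] 390 [423.  66.  32.]
jar_a 0.71 [271. 213.] 390 [447. 230.  32.]
jar_a 0.65 [226. 239.] 471 [381. 345.  32.]
jar_a 0.64 [347. 159.] 392 [587.  37.  32.]
paintbox 0.67 [386. 153.] 8648 [609. -67.  15.]
cover 0.85 [380. 152.] 3146 [593. -41.  88.]
cover 0.4 [386. 152.] 9006 [594. -56.  88.]
cover_batten 0.43 [428. 152.] 485 [ 585. -154.  122.]
cover_batten 0.3 [347. 158.] 389 [569.  41. 122.]
bottle 0.72 [211. 198.] 661 [477. 372.  85.]
vase 0.83 [261. 143.] 651 [621. 257.  65.]
vase 0.29 [385. 154.] 8651 [595. -58.  65.]
side pos [ 455.1609312  -578.73361279  541.75189412] fwd [ 0.05  0.84 -0.54]
jar 0.97 [285. 235.] 764 [424.  54.  32.]
jar 0.96 [389. 316.] 1349 [ 604. -170.   32.]
jar 0.85 [296. 190.] 560 [449. 239.  32.]
jar 0.65 [269. 168.] 492 [373. 358.  32.]
jar 0.59 [246. 193.] 564 [321. 227.  32.]
jar_a 0.97 [285. 235.] 764 [424.  54.  32.]
jar_a 0.96 [389. 316.] 1349 [ 604. -170.   32.]
jar_a 0.85 [296. 190.] 560 [449. 239.  32.]
jar_a 0.65 [269. 168.] 492 [373. 358.  32.]
jar_a 0.59 [246. 193.] 564 [321. 227.  32.]
paintbox 0.73 [385. 290.] 14729 [613. -95.  15.]
cover 0.88 [371. 243.] 3982 [590. -44.  88.]
cover_batten 0.74 [371. 241.] 3844 [581. -79. 122.]
bottle 0.71 [308. 151.] 1031 [482. 356.  85.]
bottle 0.32 [360. 220.] 36 [582.  33.  85.]
vase 0.97 [363. 177.] 891 [621. 245.  65.]
[1.57567623e-05 1.93189262e-01 9.81161506e-01 8.65967064e-05] 0.8
```

View pics/top0.png

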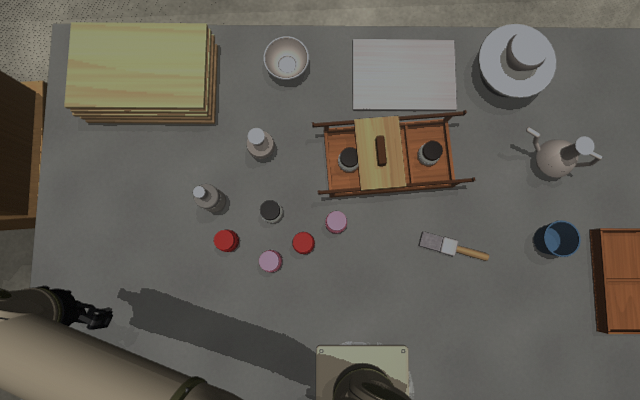

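View pics/side0.png

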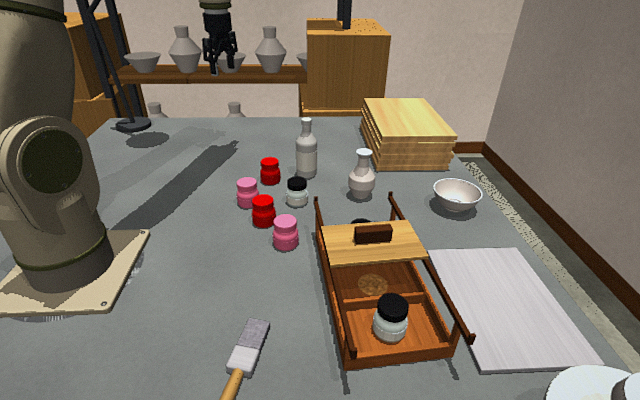

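Top view: seven jar-like things are visible. The black-capped ones are on the bench at (271,213), and in the box's left cell at (347,159) and right cell at (430,150). Pink or red ones are at (336,222), (304,242), (269,261) and (226,239). By the description, the jar I want is the one at (271,213). The middle cell is empty and the cover sits over or near it, with its batten at about (380,150). Next I check the choice and the box geometry in one close crop.

```bash
python3 - <<'E'
import cv2,numpy as np
a=cv2.imread('pics/top0.png')
b=cv2.resize(a[105:205,305:480],None,fx=4,fy=4,interpolation=cv2.INTER_CUBIC)
c=cv2.resize(a[180:230,240:310],None,fx=4,fy=4,interpolation=cv2.INTER_CUBIC)
m=np.zeros((600,700,3),np.uint8); m[:400,:700]=b; m[400:600,:280]=c
cv2.imwrite('pics/crop0.png',m)
E
```

```text
(no output)
```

View pics/crop0.png

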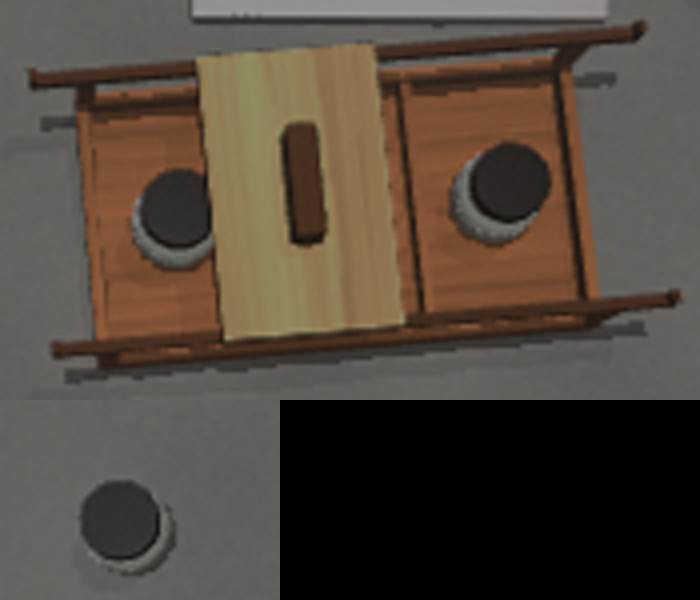

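The crop confirms the target: the jar at (270,210) has a black cap, stands upright and is free-standing. The cover is offset to the left over the middle cell. I'll fit the box pose and cover slide to the rail ends and cover corners.

```bash
cat >> h.py <<'E'
from scipy.spatial.transform import Rotation as Rot
def quat(ydir):  # tool down, closing line (tool y) along world angle ydir
    y=np.array([np.cos(ydir),np.sin(ydir),0]); z=np.array([0,0,-1.])
    q=Rot.from_matrix(np.c_[np.cross(y,z),y,z]).as_quat(); return np.array([q[3],*q[:3]])
E
python3 - <<'E'
from h import *
from scipy.optimize import least_squares
o=snap('top')
f=lambda L:[(305+x/4,105+y/4) for x,y in L]
px=np.array(f([(33,78),(642,30),(57,349),(676,296),(197,57),(375,44),(404,324),(225,340),(306,183)]))
def model(p):
    x,y,a,c=p
    L=[(86,194,84),(86,-194,84),(-86,194,84),(-86,-194,84),(90,c+56,92),(90,c-56,92),(-90,c-56,92),(-90,c+56,92),(0,c,122)]
    R=Rot.from_euler('z',a).as_matrix()
    return np.array([proj(o,R@np.array(l,float)+[x,y,0]) for l in L])
r=least_squares(lambda p:(model(p)-px).ravel(),[600,-65,0,30])
print(r.x, (model(r.x)-px).round(1).tolist())
x,y,a,c=r.x
print('jar',back(o,(270,210.2),64))
for u in [(180/4+305,105+208/4),(510/4+305,105+182/4)]:
    P=back(o,u,64)-[x,y,64]; print('boxjars in box frame',Rot.from_euler('z',-a).apply(P).round(1))
R=Rot.from_euler('z',a)
for nm,P,b in [('bat',R.apply([0,c,109])+[x,y,0],0),('mid',R.apply([0,0,60])+[x,y,0],0),('jar',back(o,(270,210.2),64)*[1,1,.5],0)]:
  for k in range(4):
    q=robot.inverse_kinematics(P,quat(a+k*np.pi/2)); print(nm,P.round(),k, None if q is None else np.round(q,2))
E
```

```text
[ 5.94767468e+02 -7.56135056e+01  8.88215839e-02  3.43188230e+01] [[-0.5, 0.4], [0.5, 0.1], [-0.7, 0.3], [0.8, 0.5], [-0.2, -0.1], [-0.2, -0.5], [0.5, 0.3], [-0.3, 0.2], [0.1, -1.2]]
jar [450.13299304 230.52662231  64.        ]
boxjars in box frame [  0.9 107.    0. ]
boxjars in box frame [ 1.000e-01 -1.034e+02  0.000e+00]
bat [592. -41. 109.] 0 [-0.49  0.42  0.61  1.73 -0.27  1.08  0.29]
bat [592. -41. 109.] 1 [-0.45  0.41  0.55  1.73 -0.24  1.07  1.84]
bat [592. -41. 109.] 2 [-0.86  0.66  1.16  1.75 -0.65  1.18 -2.56]
bat [592. -41. 109.] 3 [-0.55  0.44  0.69  1.73 -0.31  1.08 -1.25]
mid [595. -76.  60.] 0 [-0.47  0.51  0.66  1.75 -0.37  1.    0.42]
mid [595. -76.  60.] 1 [-0.42  0.5   0.59  1.75 -0.32  1.    1.95]
mid [595. -76.  60.] 2 [-0.78  0.77  1.16  1.76 -0.78  1.14 -2.43]
mid [595. -76.  60.] 3 [-0.51  0.53  0.72  1.75 -0.4   1.01 -1.13]
jar [450. 231.  32.] 0 [-0.82  0.31  0.29  2.   -0.12  0.85 -0.38]
jar [450. 231.  32.] 1 [-0.68  0.3   0.13  1.99 -0.05  0.85  1.14]
jar [450. 231.  32.] 2 [ 0.45  0.68 -1.24  1.94  0.74  1.08  2.12]
jar [450. 231.  32.] 3 [-0.93  0.32  0.42  2.   -0.17  0.85 -1.9 ]
```

```bash
cat >> h.py <<'E'
BX,BY,A,C0=594.8,-75.6,0.0888,34.3
def box(x,y,z): return Rot.from_euler('z',A).apply([x,y,z])+[BX,BY,0]
QY=quat(A+3*np.pi/2)  # closes along box y
QX=quat(A)            # closes along box x
E
python3 - <<'E'
from h import *
robot.move_to([430,270,270],QY)
robot.move_to(box(0,C0,230),QY)
o=snap('wrist','w1.png')
for d in robot.cut_out('wrist','cover_batten'): print(d['score'],d['xy'],back(o,d['xy'],122),int(d['pixels'].sum()))
print('expected',proj(o,box(0,C0,122)),box(0,C0,122)); s=robot.get_obs(); print(s['time_s'],s['tool_pos'])
for x in(35,-35):
  for y in(10,-10): print(proj(o,box(x,C0+y,122)).round())
E
```

```text
0.7 [317.7, 174.7] [610.86784917 -39.93900796 122.        ] 25944
expected [317.32625191 198.31962616] [591.75816139 -41.43514645 122.        ]
4.0333 [591.84116078 -39.57703174 230.02739138]
[304. 154.]
[331. 154.]
[305. 239.]
[329. 239.]
```

View pics/w1.png

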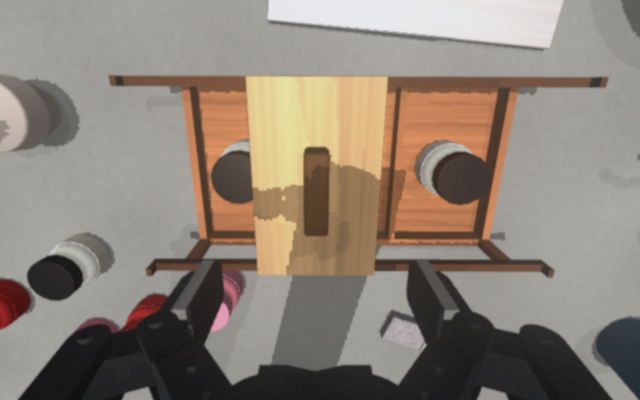

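The wrist view shows the batten at (316,192), against an expected (317,198), so the model is within a few mm. Next I pinch the batten and slide the cover left, off the middle cell.

```bash
python3 - <<'E'
from h import *
b=lambda: (lambda s:(s['time_s'],Rot.from_euler('z',-A).apply(s['tool_pos']-np.array([BX,BY,0])).round(1),round(s['width'],1),s['gripper_force'],np.round(s['contact_force'],1)))(robot.get_obs())
robot.servo_line(box(3,C0,110),contact_N=15); print(b())
robot.grip(10,f_grip=30); print(b())
robot.servo_line(box(3,126,110),velocity=60,contact_N=25); print(b())
robot.grip(60); robot.servo_line(box(3,126,230)); print(b())
# to the jar: above it, look
robot.move_to([450,229,230],quat(A+3*np.pi/2))
o=snap('wrist','w2.png')
for d in robot.cut_out('wrist','jar'): print(round(d['score'],2),d['xy'],back(o,d['xy'],45).round(),int(d['pixels'].sum()))
print('expected cap',proj(o,[450,230.5,64]),b())
t=snap('top'); 
for d in robot.cut_out('top','cover'): print('cover',d['score'],d['xy'],proj(t,box(0,126,92)),proj(t,box(0,C0,92)))
E
```

```text
(4.9833, array([  3.5,  34.1, 110.9]), 85.7, 0.0, array([0.7, 0.2, 0.1]))
(5.5917, array([  3.1,  34.3, 110.3]), 19.7, 32.6698100566864, array([-1. ,  1. ,  3.5]))
(7.2667, array([  3.2, 126.7, 110.3]), 19.4, 33.03437411785126, array([-0.4, -0.5,  6. ]))
(8.6833, array([  2.5, 126.1, 229. ]), 59.7, 0.0, array([-0.4,  0.8, -0.8]))
0.86 [301.1, 273.8] [333. 233.  45.] 2604
0.84 [311.7, 165.1] [459. 232.  45.] 2669
0.82 [371.4, 238.2] [383. 160.  45.] 2164
0.77 [462.1, 201.9] [433.  72.  45.] 3287
0.73 [202.1, 225.2] [383. 343.  45.] 3056
expected cap [311.89653358 178.62189389] (9.6833, array([-116.2,  314.5,  230. ]), 60.1, 0.0, array([-0. ,  0.3,  0.4]))
cover 0.73 [341.3, 155.4] [343.07347728 155.43641879] [379.99833674 152.39843371]
```

View pics/w2.png

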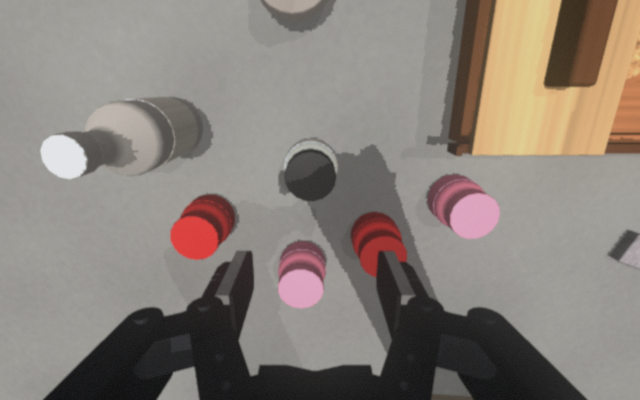

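Wrist view: the black-capped jar is at (310,174), clear of the red and pink look-alikes and the bottle. The cover is now at about +126 mm, so the middle cell is open. Next I grasp the jar, closing along box x.

```bash
python3 - <<'E'
from h import *
o=snap('wrist'); P=back(o,(310.5,174),64); print('jar by wrist',P.round(1))
J=(P[:2]+[450.1,230.5])/2
R=o['extrinsics'][:3,:3]; s=robot.get_obs(); c=-R.T@o['extrinsics'][:3,3]-s['tool_pos']; print('cam offset from tcp, world, closing y',c.round())
robot.grip(85); robot.move_to([*J,200],QX)
o=snap('wrist'); R=o['extrinsics'][:3,:3]; c=-R.T@o['extrinsics'][:3,3]-robot.get_obs()['tool_pos']; print('cam offset QX',c.round())
for d in robot.cut_out('wrist','jar')[:4]: print(round(d['score'],2),d['xy'],back(o,d['xy'],40).round())
print(J, proj(o,[*J,40]),robot.get_obs()['joint_pos'].round(2))
E
```

```text
jar by wrist [454.6 232.   64. ]
cam offset from tcp, world, closing y [ 84.   7. 132.]
cam offset QX [ -7.  83. 132.]
0.98 [231.5, 247.7] [375. 153.  40.]
0.97 [180.4, 165.0] [328. 234.  40.]
0.89 [274.2, 314.7] [422.  75.  40.]
0.84 [408.0, 328.4] [571.  69.  40.]
[452.34197684 231.26166032] [314.3669236  179.36658133] [-1.13  0.1   0.6   1.85 -0.06  1.21 -0.41]
```

```bash
python3 - <<'E'
from h import *
def st(l): s=robot.get_obs(); print(l,round(s['time_s'],1),s['tool_pos'].round(1),round(s['width'],1),round(s['gripper_force'],1),s['contact_force'].round(1))
J=[452.3,231.3]
hit=robot.servo_line([*J,27],velocity=120,contact_N=12); st(hit)
if not hit:
    robot.grip(45,f_grip=40); st('grip')
    if robot.get_obs()['width']>50:
        robot.servo_line([*J,190],velocity=100); st('lift')
        robot.servo_line(box(0,0,190),QX,velocity=150); st('over')
        o=snap('side','s1.png'); snap('wrist','w3.png')
E
```

```text
False 13.3 [452.7 231.6  27.6] 85.3 0.0 [ 0.5 -0.1  0.3]
grip 13.7 [452.5 231.5  27.7] 54.1 40.7 [-3.3 -3.   9.3]
lift 15.5 [452.1 231.1 189.5] 54.2 42.4 [-0.  -0.7 -2.6]
over 17.9 [594.8 -74.9 190. ] 54.1 42.4 [ 0.6  0.2 -1.6]
```

View pics/s1.png

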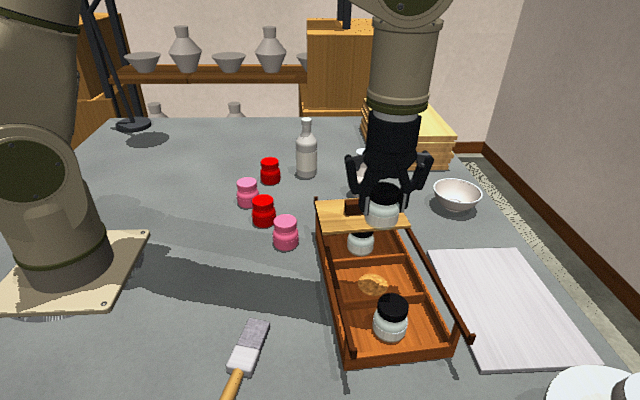

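Side view: the jar hangs upright in the gripper at (384,207), above the open middle cell (floor at about (373,284)). Lowering it now.

```bash
python3 - <<'E'
from h import *
def st(l): s=robot.get_obs(); print(l,round(s['time_s'],1),s['tool_pos'].round(1),round(s['width'],1),round(s['gripper_force'],1),s['contact_force'].round(1))
h=robot.servo_line(box(0,-1,50),velocity=80,contact_N=15); st(h)
if not h:
    h=robot.servo_line(box(0,-1,32),velocity=15,contact_N=5); st(h)
    if robot.get_obs()['tool_pos'][2]<38:
        robot.grip(85); st('open'); robot.sleep(.3)
        robot.servo_line(box(0,-1,240),velocity=120,contact_N=15); st('up')
        snap('top','t2.png'); w=snap('wrist')
        for d in robot.cut_out('top','jar'): print(round(d['score'],2),d['xy'])
        o=snap('side','s2.png'); robot.cut_out('side','jar')
        for d in robot.cut_out('side','jar'): print('s',round(d['score'],2),d['xy'],back(o,d['xy'],40).round())
        print('expect',proj(o,box(0,0,40)))
E
```

```text
False 19.9 [595.2 -76.6  50.4] 54.0 42.4 [ 0.3 -0.7 -2.2]
True 20.8 [594.8 -76.6  35.8] 54.1 43.1 [-0.5 -0.4  5.6]
open 21.2 [594.  -76.4  34.9] 85.1 0.0 [ 0.5 -0.7  0.8]
up 23.4 [594.6 -76.6 239.4] 85.0 0.0 [ 0.1  0.1 -0.7]
0.89 [304.6, 242.0]
0.69 [226.5, 239.0]
0.64 [268.3, 260.4]
0.62 [332.7, 222.8]
0.52 [353.7, 156.5]
0.5 [388.3, 156.2]
s 0.98 [262.6, 212.8] [371. 128.  40.]
s 0.93 [286.6, 234.0] [428.  48.  40.]
s 0.82 [389.8, 317.4] [ 602. -178.   40.]
s 0.79 [269.0, 171.9] [375. 322.  40.]
s 0.72 [372.7, 273.4] [592. -76.  40.]
s 0.64 [361.7, 242.3] [585.  15.  40.]
s 0.57 [247.0, 190.9] [325. 225.  40.]
expect [374.23241903 273.07737947]
```

View pics/s2.png

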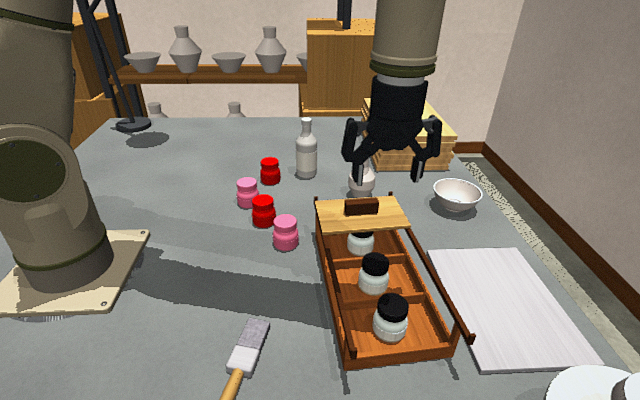

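The jar stands upright in the middle cell at (373,273), within about 3 mm of the centre. Now I pinch the batten at +126 mm and bring the cover back to 0.

```bash
python3 - <<'E'
from h import *
b=lambda: (lambda s:(round(s['time_s'],1),Rot.from_euler('z',-A).apply(s['tool_pos']-np.array([BX,BY,0])).round(1),round(s['width'],1),round(s['gripper_force'],1),np.round(s['contact_force'],1)))(robot.get_obs())
robot.move_to(box(3,126,230),QY)
h=robot.servo_line(box(3,126,110),contact_N=15); print(h,b())
if not h:
    robot.grip(10,f_grip=30); print(b())
    robot.servo_line(box(3,0,110),velocity=60,contact_N=25); print(b())
    robot.grip(70); robot.servo_line(box(3,0,240)); print(b())
    robot.move_to([430,120,280],QY); robot.sleep(.5)
    o=snap('top','t3.png')
    for d in robot.cut_out('top','cover'): print(d['score'],d['xy'],proj(o,box(0,0,92)))
    a=cv2.imread('pics/t3.png')[105:205,305:480]; a=cv2.resize(a,None,fx=4,fy=4,interpolation=cv2.INTER_CUBIC)
    for x in(90,-90):
        for y in(56,-56):
            u=(proj(o,box(x,y,92))-[305,105])*4; cv2.circle(a,tuple(int(v) for v in u),4,(0,0,255),1)
    cv2.imwrite('pics/t3c.png',a)
E
```

```text
False (26.1, array([  3.6, 125.8, 110.9]), 84.8, 0.0, array([ 0.7, -0.4, -0.2]))
(26.7, array([  3.1, 126.1, 110.2]), 19.4, 33.0, array([-2.1,  0.7,  4.3]))
(29.0, array([ 3.000e+00, -1.000e-01,  1.103e+02]), 19.5, 33.3, array([-2.9,  0.8,  4.9]))
(30.5, array([2.600e+00, 2.000e-01, 2.391e+02]), 70.3, 0.0, array([-0.7,  1.1, -0.9]))
0.88 [392.6, 150.0] [393.77690556 151.26480484]
```

View pics/t3c.png

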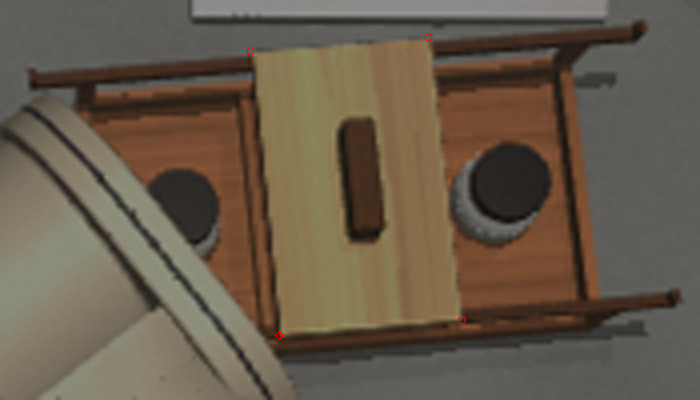

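The cover's corners match the predicted centred ones to within about 2 mm, the two box jars have not moved, and the arm is clear. Handing in.

```bash
python3 -c "
from h import *
print(robot.close_job())"
```

```text
the job is handed in; nothing more can be done
None
```

I set the jar down upright in the middle cell, slid the cover back squarely over it (within about 2 mm by the last picture), and handed the job in; no verdict was returned.

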